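# Find the thumb notch and spring the chisel case open

### The job

Open the sculptor's chisel case on the bench by its hidden catch. Set a fingertip on the top edge of the case's front rail close to either end, run it lightly along the edge until it finds the thumb notch, then press down the catch inside the notch so that the sprung lid lets go and rises open by itself. Take the hand clear so that the lid can stand fully open with the catch sprung back, and leave everything else on the bench where it is.

Things in the scene. Friction and masses are not known exactly. Their poses are not given: they have to be found in the camera images.
- case: closed wooden chisel case fixed to the bench, 240 mm deep (its x), 500 wide (y), 70 high. Origin: centre of underside; z up; -x points to its front, towards the robot; yaw up to 0.25 rad. The darker front rail spans the whole front, x -120 to -86 mm, flat top edge at 70 mm. Behind it, flush, lies the inset lid (200 x 472 mm), hinged along the back: it swings up and away from the robot
- edge_middle (a point): middle of the front rail's top edge, half-way across its 34 mm depth, at z 70 mm. The rail has ONE thumb notch: a gap 46 mm long (case y) in the top edge, right through the rail's depth, open above and in front. Its centre lies anywhere up to 55 mm to either side of this point and is not reported: find it by feel or by eye. Flush joints in the rail 113 mm either side of the middle mean nothing
- edge_left (a point): left end (as the robot sees it, case +y) of the rail's top edge, half-way across its depth, z 70 mm. The 137 mm of edge next to it are the left end stretch, never with the notch: a sweep may start anywhere on its outer 90 mm
- edge_right (a point): right end (case -y) of the rail's top edge, half-way across its depth, z 70 mm. The 137 mm of edge next to it are the right end stretch, never with the notch: a sweep may start anywhere on its outer 90 mm
- catch (a joint): how far the catch is pressed (m): a dark steel thumb plate filling the notch, 42 mm (case y) x 31 mm (case x -118 to -87), ribbed, its top 8.5 mm below the edge. It goes straight down: 0 at rest, 0.006 at its stop; it frees the lid at about 0.0035 and springs back when left. Spring: about 3 N to start, 8 N at the stop
- lid (a joint): lid angle: 0 shut, 1.25 rad fully open at its stop (front edge then about 250 mm above the bench). Only the catch holds it. Once freed, sprung damped hinges raise it by themselves in about 2 s and keep it open; its front edge pushes up with about 3 N, rests against a hand in its way and goes on once the hand leaves, towards the robot and then up
- mallet: wooden carving mallet standing on its head, 90 mm across, 240 mm tall, beyond the right end of the case; origin: centre of its underside; leave alone
- mug: white mug, 76 mm across, 85 mm tall, beyond the left end of the case; origin: centre of its underside; leave alone
- chisel: stone chisel of steel lying on the bench in front of the case, 200 mm long (its x), 20 mm high; origin: underside, about the middle; leave alone
- rasp: rasp with wooden handle, 295 mm long (its x), 22 mm high, lying on the bench to the robot's right; origin: underside, about the middle; leave alone
- shard: broken piece of fired clay and plaster, 85 x 50 x 36 mm, in front of the case; origin: centre of its underside; leave alone
- offcut: marble offcut, about 75 x 60 x 40 mm, in front of the case; origin: centre of its underside; leave alone
- dust_brush: bench brush with dark bristles, 275 mm long (its x), 38 mm high, on the bench to the robot's left; origin: underside, about the middle; leave alone

How it is judged:
By the outcome, as a careful person would: the job done as asked, in the order asked, and still so for the second after the job is handed in, with the robot touching nothing.
It also fails if it takes over 67 s, if anything falls off the work surface, if the arm or the gripper's body presses on something with over 40 N, if the wrist force passes 120 N, or if a joint passes its speed limit or range.

### The arm

A 6-joint arm with a two-finger parallel gripper is mounted at the origin on the work surface. World frame = base frame: x ahead of the robot, y to its left, z up, the work surface at z = 0. Lengths are in m, angles in rad, forces in N, time in s.
With the tool pointing down it reaches from about 0.3 to 0.825 m from the base axis. Payload 5.4 kg.
Tool frame: the origin (TCP) lies at the very end of the fingers, on their centre line; the grasp point (between the pads) lies tcp_to_grasp behind it (tcp_to_grasp is the distance from the TCP to the grasp point, in m); z points along the fingers, x is the direction in which the jaws open and shut, and the axes are right-handed (so a half turn about z gives the same grasp; the last joint's range is limited). The gripper opens to 92 mm and grips with 3 to 60 N. Pads are 20 mm wide; open, the fingers measure 128 mm over their backs; the gripper's body (75 mm by 189 mm) begins 69 mm behind the grasp point.
Start: joints at [1.122, 0.158, 1.597, -0, 1.386, -0.21], TCP at [0.136, 0.559, 0.215] pointing down, gripper open.
Joint ranges: [-2.91, 2.91], [-0.94, 2.29], [0.18, 2.7], [-1.29, 4.43], [0.17, 2.64], [-3, 3]. Speed limits (rad/s): [2.57, 2.57, 3.14, 3.14, 3.14, 3.14].

### API

Orientations are given as [roll, pitch, yaw] about the fixed x, y, z axes, in that order (R = Rz(yaw) Ry(pitch) Rx(roll)).
In Python, from station import get_state, capture, job_done, tcp_to_grasp gives the robot as it stands. The module is installed in compiled form; this text tells all that it offers.
- The arm moves only by the tool send_rows, never from a script. Its argument "increments" is a list of rows, each a list of 5 numbers: the finger opening in mm, from 0 to 91.9, then the shift along the world's x, y, z in mm, then the turn about the world's z in degrees. In form: [[claw, dx, dy, dz, spin], ...]. A call has exactly 8 rows; each row shifts and turns the commanded pose from where the row before left it; what a row does not reach is not made up. A row lasts 1/12 s, in which the tool goes at most 41.7 mm and 7.16 degrees, less where a joint would pass 70% of its speed; a pose out of reach is approached as far as the arm can. A call with a gripper value outside its range is refused whole. The fingers move at their own pace and stop on an object; "newtons" is the grip in N (left out, the last holds). Time passes only in rows, so rows that do not move let the fingers close, or fill a call up. It gives the time, the measured TCP pose, the force and the opening at its end, in the units of the state.
- get_state(): the state, without advancing time (a new reading comes with each control period).
- capture(name): name is "scene" or "top"; returns a dict with "frame" (400x640x3 uint8, blue, green, red), "fx", "fy", "cx", "cy" (pixels), "rvec" (rotation vector, rad) and "tvec" (3), from world to camera coordinates, as OpenCV has them. Camera axes: x right, y down, z forward; pixel columns grow to the right and rows downward; lengths in m; the calibration is good to about 2 mm. A picture is of the moment at which its call begins. There is no depth.
- job_done(): hands the job in, once; it reports no verdict.
The state is a dict: "clock": time; "joint_positions": joint angles; "joint_velocities": joint speeds; "joint_torque": joint torques, N m; "tcp_pos": TCP position; "tcp_rot": TCP orientation; "force": force on the tool from outside, world axes, zero at the start; "moment": the same for the moment, N m; "opening": finger opening in m.
Only numpy, scipy, OpenCV 4.12 (cv2) and the standard library are available. Lean on these libraries where they do the work, as an engineer would, in place of code of your own. Each camera call takes 0.05 s, during which the arm holds its last target.

## Working session

There is one attempt and no reset: what is moved stays moved. The work goes in short steps, Python scripts to look and compute and a tool call to move; the robot and the scene stay as the last step left them, time stands still between calls to the robot, and variables do not carry over. Pictures are saved under pics/ and viewed, and the job is handed in when it is done.

Besides the shell and the picture viewer there is one more tool, called after "Request:" as name(argument=value, ...), one argument or row to a line, values as JSON. send_rows: Moves the arm, as the interface text tells. Its arguments: {"type":"object","properties":{"increments":{"type":"array"},"newtons":{"type":"number"}},"required":["increments"]}

```bash
mkdir -p pics; python3 - <<'E'
from station import get_state,capture,tcp_to_grasp
import cv2,pickle
print(get_state(),tcp_to_grasp)
for n in("scene","top"):
    c=capture(n); cv2.imwrite(f"pics/{n}0.png",c["frame"]); pickle.dump(c,open(n+"0.pkl","wb"))
    print({k:v for k,v in c.items() if k!="frame"})
E
```

```text
{'clock': 0.0, 'joint_positions': array([ 1.12189285e+00,  1.59060791e-01,  1.59819243e+00, -3.59550868e-05,
        1.38618642e+00, -2.10076401e-01]), 'joint_velocities': array([-3.51399232e-04, -3.78353445e-04,  3.00117502e-03, -6.27643659e-04,
        9.94999083e-05,  3.04465920e-04]), 'joint_torque': array([-2.00568616e-05, -3.85574627e+01, -3.22109735e+01,  7.02743372e-02,
        3.79583880e-02, -1.08351808e-04]), 'tcp_pos': array([0.13577138, 0.55811192, 0.21363225]), 'tcp_rot': array([-3.14124205e+00,  1.81374904e-03,  1.33197620e+00]), 'force': array([ 0.02559575,  0.70806946, -0.09841531]), 'moment': array([-0.01243596, -0.02352274,  0.00705358]), 'opening': 0.0919056967511068} 0.0187
{'fx': 507.8702766397885, 'fy': 507.8702766397885, 'cx': 321.8653453428625, 'cy': 198.86904685657694, 'rvec': array([ 2.31314561,  0.80128199, -0.27253287]), 'tvec': array([-0.43081223, -0.16902553,  1.64001166])}
{'fx': 498.2656978827461, 'fy': 498.2656978827461, 'cx': 315.04361368567095, 'cy': 199.07147414325783, 'rvec': array([ 2.13416681, -2.08213725,  0.21656779]), 'tvec': array([0.0082274 , 0.535789  , 1.31408963])}
```

View pics/scene0.png

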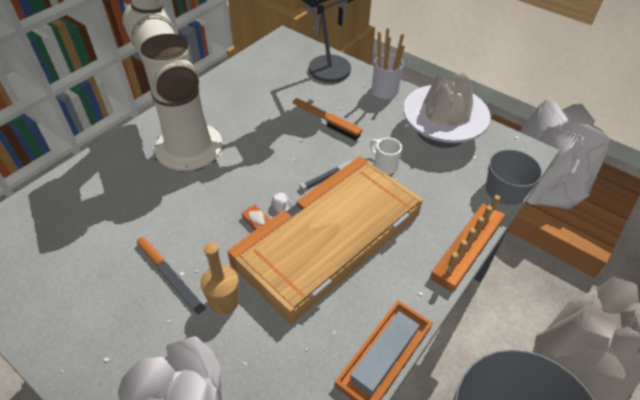

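View pics/top0.png

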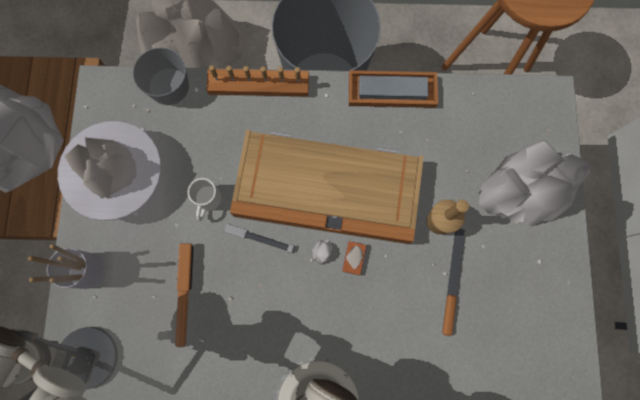

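The top view shows the case centred near (328,188) px. Its front rail runs from about (232,208) to (415,235), with a dark notch near (334,222). The mallet is at (447,217), the mug at (202,192), the offcut at (321,252) and the shard at (355,258).

```bash
cat > h.py <<'E'
import numpy as np,cv2,pickle
def load(n): return pickle.load(open(n+".pkl","rb"))
def K(c): return np.array([[c["fx"],0,c["cx"]],[0,c["fy"],c["cy"]],[0,0,1]])
def w2p(c,P): return cv2.projectPoints(np.array(P,float).reshape(-1,3),c["rvec"],c["tvec"],K(c),None)[0].reshape(-1,2)
def p2w(c,uv,z):
    R=cv2.Rodrigues(c["rvec"])[0]; C=-R.T@c["tvec"]
    d=R.T@np.linalg.inv(K(c))@np.array([uv[0],uv[1],1.]); return C+d*(z-C[2])/d[2]
E
python3 - <<'E'
from h import *
c=load("top0");f=c["frame"]
cv2.imwrite("pics/topcrop.png",cv2.resize(f[120:270,220:430],None,fx=3.8,fy=3.8,interpolation=cv2.INTER_CUBIC))
c=load("scene0");f=c["frame"]
cv2.imwrite("pics/scenecrop.png",cv2.resize(f[150:320,220:430],None,fx=3.5,fy=3.5,interpolation=cv2.INTER_CUBIC))
E
```

```text
(no output)
```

View pics/topcrop.png

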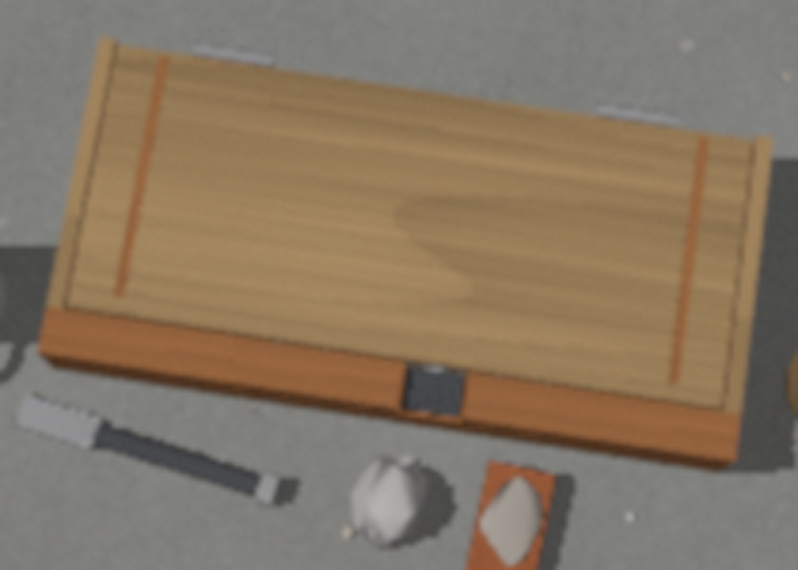

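View pics/scenecrop.png

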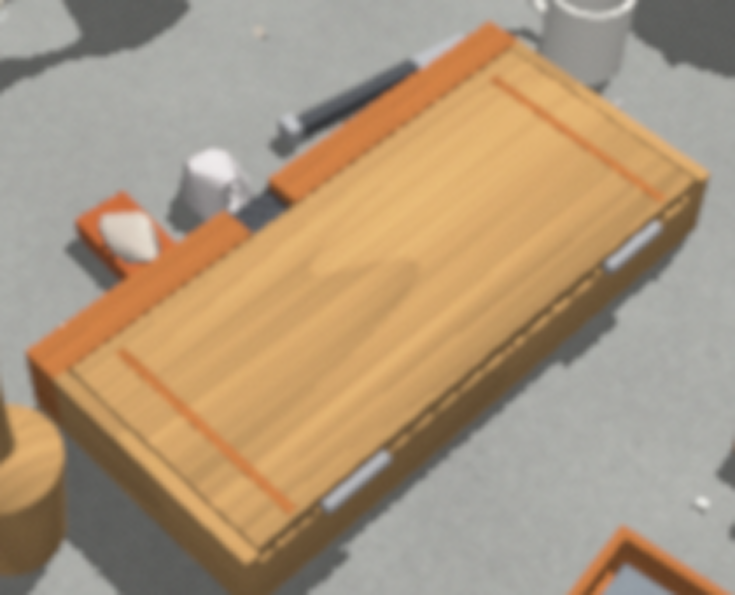

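```bash
cat > fit.py <<'E'
from h import *
from scipy.optimize import least_squares
t=load("top0");s=load("scene0")
def cr(u,sc,o): return (np.array(u)+.5)/sc-.5+np.array(o)
T=cr([[102,38],[771,138],[738,458],[40,348]],3.8,[220,120])  # BL BR FR FL
S=cr([[707,178],[250,562],[28,355],[492,20]],3.5,[220,150])
M=np.array([[.12,.25],[.12,-.25],[-.12,-.25],[-.12,.25]])
def pts(p,m=M,z=.07):
    c,q=np.cos(p[2]),np.sin(p[2]); m=np.atleast_2d(m)
    return np.c_[p[0]+c*m[:,0]-q*m[:,1],p[1]+q*m[:,0]+c*m[:,1],np.full(len(m),z)]
res=lambda p:np.r_[(w2p(t,pts(p))-T).ravel(),(w2p(s,pts(p))-S).ravel()]
r=least_squares(res,[.55,0,-.1]);p=r.x
if __name__=="__main__":
    print(p,np.round(res(p).reshape(-1,2),1))
    def inv(P):
        d=P[:2]-p[:2];c,q=np.cos(p[2]),np.sin(p[2]);return np.array([c*d[0]+q*d[1],-q*d[0]+c*d[1]])*1000
    # notch corners
    for u in [[405,362],[466,370]]: print("top edge back",inv(p2w(t,cr(u,3.8,[220,120]),.07)))
    for u in [[402,408],[463,416]]: print("plate front",inv(p2w(t,cr(u,3.8,[220,120]),.0615)))
    for u in [[248,232],[291,203],[272,183]]: print("scene edges",inv(p2w(s,cr(u,3.5,[220,150]),.07)))
    for n,m in dict(mid=[-.103,0],L=[-.103,.25],R=[-.103,-.25]).items(): print(n,pts(p,m))
    a=cv2.resize(t["frame"],None,fx=1,fy=1)
    for nm,cm in(("t",t),("s",s)):
        f=cv2.resize(cm["frame"],None,fx=3,fy=3,interpolation=cv2.INTER_CUBIC)
        for z in(0,.07):
            q=(w2p(cm,pts(p,z=z))+.5)*3-.5; cv2.polylines(f,[np.round(q).astype(int)],True,(0,255,0),1)
        q=(w2p(cm,pts(p,[[-.086,.25],[-.086,-.25]]))+.5)*3-.5; cv2.polylines(f,[np.round(q).astype(int)],True,(255,255,0),1)
        o=(350,600) if nm=="t" else (430,600)
        cv2.imwrite(f"pics/fit_{nm}.png",f[o[0]:o[0]+560,o[1]:o[1]+760])
    for n,uv,z in(("mallet",(447,217),.05),("mug",(202,186),.085),("offc",(321,252),.02),("shard",(355,258),.02),("chA",(227,229),.01),("chB",(293,248),.01)):
        P=p2w(t,uv,z);print(n,P.round(3),inv(P).round())
E
python3 fit.py
```

```text
[ 0.57802767 -0.01182572 -0.13122175] [[-0.5 -0.9]
 [ 0.7 -0.8]
 [-0.6  0.1]
 [-0.5  0.5]
 [ 1.2 -1.3]
 [-0.7  1.3]
 [-0.9 -0.6]
 [-0.7  0.2]]
top edge back [-87.97381497  -9.71549515]
top edge back [-86.95927374 -53.43216558]
plate front [-119.67586318  -12.55855066]
plate front [-118.62754437  -56.32762926]
scene edges [-91.20584799 -56.93306477]
scene edges [-89.48039503 -13.0457831 ]
scene edges [-114.81532904   -9.7839405 ]
mid [[0.47591319 0.00165136 0.07      ]]
L [[0.50862456 0.24950205 0.07      ]]
R [[ 0.44320181 -0.24619933  0.07      ]]
mallet [ 0.495 -0.341  0.05 ] [ -39. -337.]
mug [0.558 0.328 0.085] [-64. 335.]
offc [0.394 0.002 0.02 ] [-184.  -11.]
shard [ 0.38  -0.092  0.02 ] [-186. -106.]
chA [0.453 0.267 0.01 ] [-160.  260.]
chB [0.404 0.08  0.01 ] [-184.   68.]
```

View pics/fit_t.png

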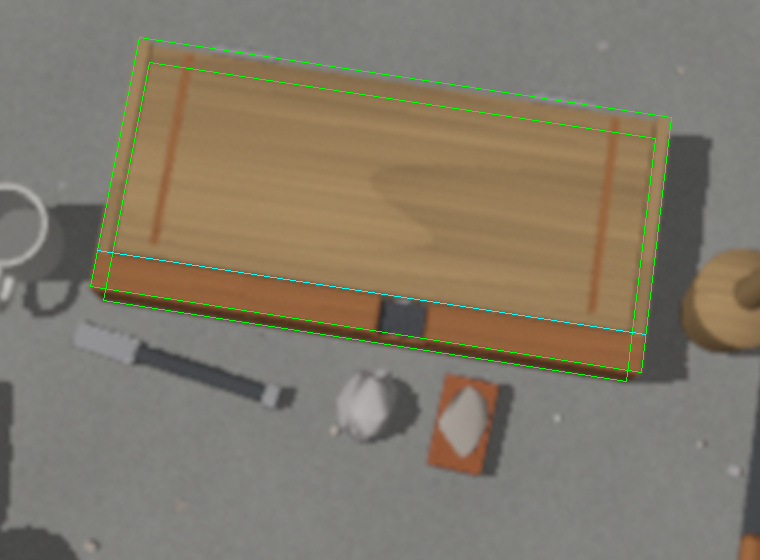

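View pics/fit_s.png

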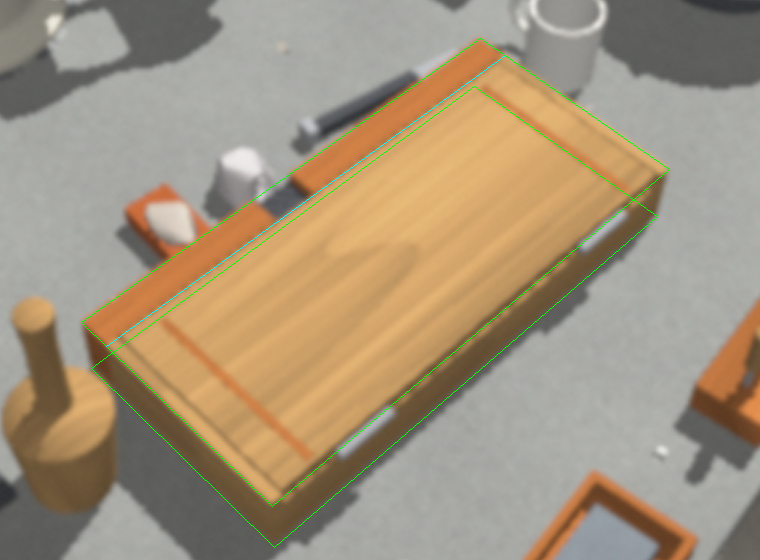

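The fit agrees in both views to about 1 px, and the notch centre is near case y = -33 mm. I'll use closed fingers with the jaw axis along the rail, which gives a 36 x 20 mm tip for the 46 mm gap. The sweep starts on the left end stretch.

```bash
python3 - <<'E'
from fit import *
for y in(.19,.02,-.033): print(y,pts(p,[-.104,y]).round(4))
print("dir",np.cos(p[2]),np.sin(p[2]), "spin deg",np.degrees(np.pi/2+p[2]-1.332))
E
```

```text
0.19 [[0.4998 0.1901 0.07  ]]
0.02 [[0.4775 0.0216 0.07  ]]
-0.033 [[ 0.4706 -0.0309  0.07  ]]
dir 0.9914027727624206 -0.1308454896394379 spin deg 6.163569040910268
```

Request:
send_rows(
  increments=[
    [0,0,0,0,3.1],
    [0,0,0,0,3.1],
    [0,0,0,0,0],
    [0,0,0,0,0],
    [0,0,0,0,0],
    [0,0,0,0,0],
    [0,0,0,0,0],
    [0,0,0,0,0],
  ],
  newtons=15,
)

```text
clock: 0.77
tcp_pos: [0.136, 0.5587, 0.2146]
tcp_rot: [3.142, 0.0, 1.44]
force: [0.4, -0.8, -1.0]
opening: 0.0406
```

Request:
send_rows(
  increments=[
    [0,22.8,-23.1,0,0],
    [0,22.8,-23.1,0,0],
    [0,22.8,-23.1,0,0],
    [0,22.8,-23.1,0,0],
    [0,22.8,-23.1,0,0],
    [0,22.8,-23.1,0,0],
    [0,22.8,-23.1,0,0],
    [0,22.8,-23.1,0,0],
  ],
)

```text
clock: 1.43
tcp_pos: [0.3193, 0.3727, 0.2148]
tcp_rot: [3.141, -0.0, 1.44]
force: [0.4, 0.5, -0.1]
opening: 0.0003
```

Request:
send_rows(
  increments=[
    [0,22.8,-23.1,0,0],
    [0,22.8,-23.1,0,0],
    [0,22.8,-23.1,0,0],
    [0,22.8,-23.1,0,0],
    [0,22.8,-23.1,0,0],
    [0,22.8,-23.1,0,0],
    [0,22.8,-23.1,0,0],
    [0,0,0,0,0],
  ],
)

```text
clock: 2.1
tcp_pos: [0.4813, 0.2084, 0.2148]
tcp_rot: [3.139, 0.001, 1.435]
force: [0.2, 0.2, -0.3]
opening: 0.0007
```

Request:
send_rows(
  increments=[
    [0,10,-10,-10,0],
    [0,11.5,-12,-25,0],
    [0,0,0,-35,0],
    [0,0,0,-30,0],
    [0,0,0,-20,0],
    [0,0,0,-5,0],
    [0,0,0,0,0],
    [0,0,0,0,0],
  ],
)

```text
clock: 2.77
tcp_pos: [0.5, 0.1905, 0.0904]
tcp_rot: [3.141, -0.0, 1.441]
force: [-0.4, -1.2, 0.7]
opening: 0.0004
```

```bash
python3 - <<'E'
from station import *
import pickle,cv2
c=capture("top");pickle.dump(c,open("top1.pkl","wb"));
cv2.imwrite("pics/top1.png",cv2.resize(c["frame"][120:270,200:430],None,fx=3.4,fy=3.4,interpolation=cv2.INTER_CUBIC))
c=capture("scene");pickle.dump(c,open("sc1.pkl","wb"));
cv2.imwrite("pics/sc1.png",cv2.resize(c["frame"][80:280,220:450],None,fx=2.9,fy=2.9,interpolation=cv2.INTER_CUBIC))
s=get_state();print(s["tcp_pos"],s["tcp_rot"],s["force"],s["clock"])
E
```

```text
[0.50093475 0.19058546 0.09154169] [ 3.13815641e+00 -9.33302506e-04  1.44068267e+00] [ 0.21894386 -0.01256513  0.22434958] 2.8667
```

View pics/top1.png

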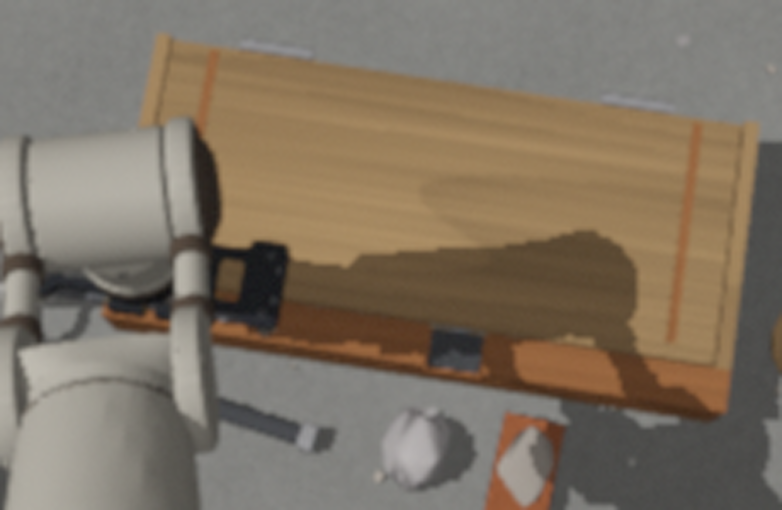

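View pics/sc1.png

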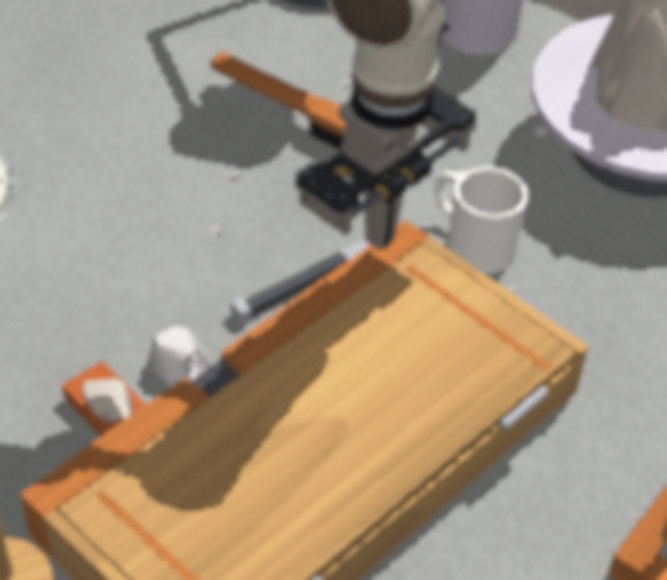

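The top and scene pictures show the closed fingertip above the left end of the rail, around (383,240) in the scene crop. Nothing has been disturbed. Next I'll descend gently.

Request:
send_rows(
  increments=[
    [0,0,0,-5,0],
    [0,0,0,-5,0],
    [0,0,0,-3,0],
    [0,0,0,-2,0],
    [0,0,0,-1,0],
    [0,0,0,-1,0],
    [0,0,0,-0.5,0],
    [0,0,0,0,0],
  ],
)

```text
clock: 3.53
tcp_pos: [0.4995, 0.1902, 0.072]
tcp_rot: [-3.142, 0.0, 1.44]
force: [-0.2, 0.3, -0.3]
opening: 0.0004
```

Request:
send_rows(
  increments=[
    [0,0,0,-0.3,0],
    [0,0,0,-0.3,0],
    [0,0,0,-0.3,0],
    [0,0,0,-0.3,0],
    [0,0,0,-0.3,0],
    [0,0,0,0,0],
    [0,0,0,0,0],
    [0,0,0,0,0],
  ],
)

```text
clock: 4.2
tcp_pos: [0.4995, 0.1901, 0.0706]
tcp_rot: [-3.142, 0.0, 1.44]
force: [-0.0, -0.1, -0.1]
opening: 0.0002
```

Request:
send_rows(
  increments=[
    [0,0,0,-0.2,0],
    [0,0,0,-0.2,0],
    [0,0,0,-0.2,0],
    [0,0,0,-0.2,0],
    [0,0,0,0,0],
    [0,0,0,0,0],
    [0,0,0,0,0],
    [0,0,0,0,0],
  ],
)

```text
clock: 4.87
tcp_pos: [0.4996, 0.1902, 0.0704]
tcp_rot: [3.142, 0.0, 1.44]
force: [-2.3, -0.9, 6.2]
opening: 0.0002
```

Contact is at z≈0.070 with about 6 N. I'll start the sweep towards the middle.

Request:
send_rows(
  increments=[
    [0,-0.26,-2,0,0],
    [0,-0.52,-4,0,0],
    [0,-0.52,-4,0,0],
    [0,-0.52,-4,0,0],
    [0,-0.52,-4,0,0],
    [0,-0.52,-4,0,0],
    [0,-0.52,-4,0,0],
    [0,-0.52,-4,0,0],
  ],
)

```text
clock: 5.53
tcp_pos: [0.4963, 0.1601, 0.0704]
tcp_rot: [3.14, -0.001, 1.44]
force: [0.8, 3.6, 5.3]
opening: 0.0003
```

Request:
send_rows(
  increments=[
    [0,-0.53,-4,0,0],
    [0,-0.53,-4,0,0],
    [0,-0.53,-4,0,0],
    [0,-0.53,-4,0,0],
    [0,-0.53,-4,0,0],
    [0,-0.53,-4,0,0],
    [0,-0.53,-4,0,0],
    [0,-0.53,-4,0,0],
  ],
)

```text
clock: 6.2
tcp_pos: [0.492, 0.1281, 0.0704]
tcp_rot: [3.14, -0.001, 1.44]
force: [1.0, 4.0, 5.5]
opening: 0.0006
```

Request:
send_rows(
  increments=[
    [0,-0.53,-4,0,0],
    [0,-0.53,-4,0,0],
    [0,-0.53,-4,0,0],
    [0,-0.53,-4,0,0],
    [0,-0.53,-4,0,0],
    [0,-0.53,-4,0,0],
    [0,-0.53,-4,0,0],
    [0,-0.53,-4,0,0],
  ],
)

```text
clock: 6.87
tcp_pos: [0.4875, 0.0961, 0.0702]
tcp_rot: [3.141, -0.001, 1.44]
force: [1.1, 4.2, 6.1]
opening: 0.0007
```

Request:
send_rows(
  increments=[
    [0,-0.53,-4,0,0],
    [0,-0.53,-4,0,0],
    [0,-0.53,-4,0,0],
    [0,-0.53,-4,0,0],
    [0,-0.53,-4,0,0],
    [0,-0.53,-4,0,0],
    [0,-0.53,-4,0,0],
    [0,-0.53,-4,0,0],
  ],
)

```text
clock: 7.53
tcp_pos: [0.4832, 0.0641, 0.0702]
tcp_rot: [3.141, -0.001, 1.44]
force: [0.6, 4.4, 5.9]
opening: 0.0003
```

Request:
send_rows(
  increments=[
    [0,-0.53,-4,0,0],
    [0,-0.53,-4,0,0],
    [0,-0.53,-4,0,0],
    [0,-0.53,-4,0,0],
    [0,-0.53,-4,0,0],
    [0,-0.53,-4,0,0],
    [0,-0.53,-4,0,0],
    [0,-0.53,-4,0,0],
  ],
)

```text
clock: 8.2
tcp_pos: [0.4789, 0.0322, 0.0702]
tcp_rot: [3.141, -0.001, 1.44]
force: [-0.2, 4.7, 6.3]
opening: 0.0002
```

Request:
send_rows(
  increments=[
    [0,-0.53,-4,0,0],
    [0,-0.53,-4,0,0],
    [0,-0.53,-4,0,0],
    [0,-0.53,-4,0,0],
    [0,-0.53,-4,0,0],
    [0,-0.4,-3,0,0],
    [0,-0.4,-3,0,0],
    [0,-0.4,-3,0,0],
  ],
)

```text
clock: 8.87
tcp_pos: [0.475, 0.0033, 0.0702]
tcp_rot: [3.141, -0.001, 1.44]
force: [1.5, 5.7, 6.4]
opening: 0.0005
```

Request:
send_rows(
  increments=[
    [0,-0.26,-2,0,0],
    [0,-0.26,-2,0,0],
    [0,-0.26,-2,0,0],
    [0,-0.26,-2,0,0],
    [0,-0.26,-2,0,0],
    [0,-0.26,-2,0,0],
    [0,-0.26,-2,0,0],
    [0,-0.26,-2,0,0],
  ],
)

```text
clock: 9.53
tcp_pos: [0.4728, -0.0126, 0.0701]
tcp_rot: [3.141, -0.001, 1.44]
force: [1.4, 5.1, 6.3]
opening: 0.0007
```

Request:
send_rows(
  increments=[
    [0,-0.13,-1,0,0],
    [0,-0.13,-1,0,0],
    [0,-0.13,-1,0,0],
    [0,-0.13,-1,0,0],
    [0,-0.13,-1,0,0],
    [0,-0.13,-1,0,0],
    [0,-0.13,-1,0,0],
    [0,-0.13,-1,0,0],
  ],
)

```text
clock: 10.2
tcp_pos: [0.4713, -0.0211, 0.0694]
tcp_rot: [-3.141, 0.0, 1.44]
force: [-0.6, 0.4, 0.1]
opening: 0.0001
```

The force has dropped to zero and the tip has sunk below the edge, so the notch is found at y≈-0.021. I'll move towards its middle, sinking slightly so the far wall can be felt.

Request:
send_rows(
  increments=[
    [0,-0.13,-1,-0.6,0],
    [0,-0.13,-1,-0.6,0],
    [0,-0.13,-1,-0.6,0],
    [0,-0.13,-1,0,0],
    [0,-0.13,-1,0,0],
    [0,-0.13,-1,0,0],
    [0,-0.13,-1,0,0],
    [0,-0.13,-1,0,0],
  ],
)

```text
clock: 10.87
tcp_pos: [0.4707, -0.0289, 0.068]
tcp_rot: [3.142, 0.0, 1.44]
force: [-0.4, -0.4, 0.7]
opening: 0.0003
```

Request:
send_rows(
  increments=[
    [0,0,0,-1,0],
    [0,0,0,-1,0],
    [0,0,0,-1,0],
    [0,0,0,-1,0],
    [0,0,0,-0.8,0],
    [0,0,0,-0.5,0],
    [0,0,0,0,0],
    [0,0,0,0,0],
  ],
)

```text
clock: 11.53
tcp_pos: [0.4706, -0.0288, 0.0627]
tcp_rot: [-3.142, -0.0, 1.44]
force: [-1.0, 0.4, -0.3]
opening: 0.0006
```

Request:
send_rows(
  increments=[
    [0,0,0,-0.5,0],
    [0,0,0,-0.5,0],
    [0,0,0,-0.5,0],
    [0,0,0,-0.5,0],
    [0,0,0,-0.5,0],
    [0,0,0,-0.5,0],
    [0,0,0,-0.5,0],
    [0,0,0,0,0],
  ],
)

```text
clock: 12.2
tcp_pos: [0.4708, -0.0289, 0.0595]
tcp_rot: [3.141, 0.0, 1.44]
force: [-2.3, 0.5, 5.4]
opening: 0.0004
```

Request:
send_rows(
  increments=[
    [0,0,0,-0.5,0],
    [0,0,0,-0.5,0],
    [0,0,0,-0.5,0],
    [0,0,0,-0.5,0],
    [0,0,0,-0.5,0],
    [0,0,0,-0.4,0],
    [0,0,0,0,0],
    [0,0,0,0,0],
  ],
)

```text
clock: 12.87
tcp_pos: [0.4707, -0.0289, 0.0566]
tcp_rot: [3.142, 0.0, 1.44]
force: [-1.7, 1.9, 6.5]
opening: 0.0008
```

```bash
python3 - <<'E'
from station import *
import pickle,cv2
c=capture("scene");
cv2.imwrite("pics/sc2.png",cv2.resize(c["frame"][80:320,210:450],None,fx=2.4,fy=2.4,interpolation=cv2.INTER_CUBIC))
s=get_state();print(s["tcp_pos"],s["tcp_rot"],s["force"],s["clock"])
E
```

```text
[ 0.47074672 -0.02887353  0.05662996] [3.14158199e+00 5.00608868e-05 1.44022915e+00] [-2.94733892  1.30688707  6.89613894] 12.9167
```

View pics/sc2.png

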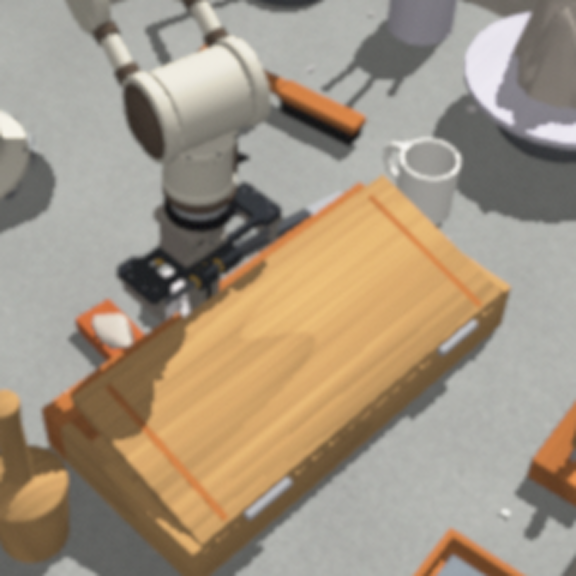

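The picture shows the lid freed and lifting: its front edge, around (100,410) to (360,190), is raised above the rail. I'll withdraw now.

Request:
send_rows(
  increments=[
    [0,0,0,6,0],
    [0,-4,0.5,8,0],
    [0,-20,2.6,4,0],
    [0,-30,4,2,0],
    [0,-30,4,2,0],
    [0,-25,3,5,0],
    [0,-15,2,5,0],
    [0,0,0,5,0],
  ],
)

```text
clock: 13.58
tcp_pos: [0.344, -0.0119, 0.0927]
tcp_rot: [-3.14, -0.0, 1.44]
force: [0.3, 0.2, -0.7]
opening: 0.0003
```

Request:
send_rows(
  increments=[
    [0,0,10,15,0],
    [0,0,20,20,0],
    [0,0,30,20,0],
    [0,0,30,20,0],
    [0,0,30,20,0],
    [0,0,30,20,0],
    [0,0,25,10,0],
    [0,0,10,5,0],
  ],
)

```text
clock: 14.25
tcp_pos: [0.3482, 0.1753, 0.226]
tcp_rot: [3.137, -0.002, 1.443]
force: [0.6, 0.1, -0.5]
opening: 0.0001
```

Request:
send_rows(
  increments=[
    [0,0,0,0,0],
    [0,0,0,0,0],
    [0,0,0,0,0],
    [0,0,0,0,0],
    [0,0,0,0,0],
    [0,0,0,0,0],
    [0,0,0,0,0],
    [0,0,0,0,0],
  ],
)

```text
clock: 14.92
tcp_pos: [0.3467, 0.172, 0.2232]
tcp_rot: [-3.141, 0.0, 1.44]
force: [0.6, 0.4, -0.1]
opening: 0.0005
```

Request:
send_rows(
  increments=[
    [0,0,0,0,0],
    [0,0,0,0,0],
    [0,0,0,0,0],
    [0,0,0,0,0],
    [0,0,0,0,0],
    [0,0,0,0,0],
    [0,0,0,0,0],
    [0,0,0,0,0],
  ],
)

```text
clock: 15.58
tcp_pos: [0.3467, 0.1723, 0.2233]
tcp_rot: [3.142, -0.0, 1.44]
force: [0.5, -0.2, 0.3]
opening: 0.0007
```

Request:
send_rows(
  increments=[
    [0,0,0,0,0],
    [0,0,0,0,0],
    [0,0,0,0,0],
    [0,0,0,0,0],
    [0,0,0,0,0],
    [0,0,0,0,0],
    [0,0,0,0,0],
    [0,0,0,0,0],
  ],
)

```text
clock: 16.25
tcp_pos: [0.3466, 0.1723, 0.2233]
tcp_rot: [-3.142, -0.0, 1.44]
force: [0.6, 0.4, -0.5]
opening: 0.0007
```

```bash
python3 - <<'E'
from station import *
import pickle,cv2
for n in("scene","top"):
    c=capture(n);pickle.dump(c,open(n+"3.pkl","wb"))
    cv2.imwrite(f"pics/{n}3.png",c["frame"])
s=get_state();print(s["tcp_pos"],s["tcp_rot"],s["force"],s["clock"])
E
```

```text
[0.34665998 0.17226399 0.22331024] [-3.14159196e+00  1.81946006e-05  1.44018099e+00] [-0.16410986  0.07014232  0.53517325] 16.35
```

View pics/scene3.png

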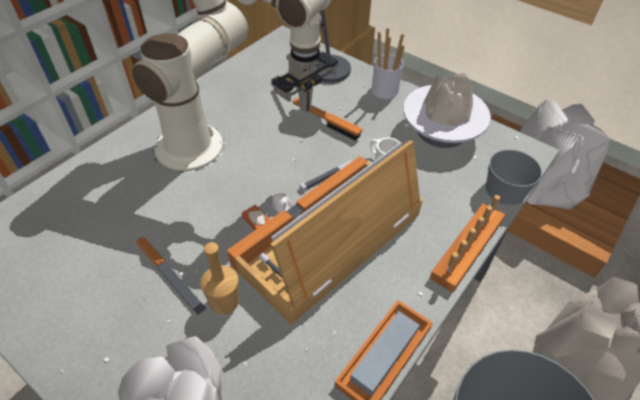

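View pics/top3.png

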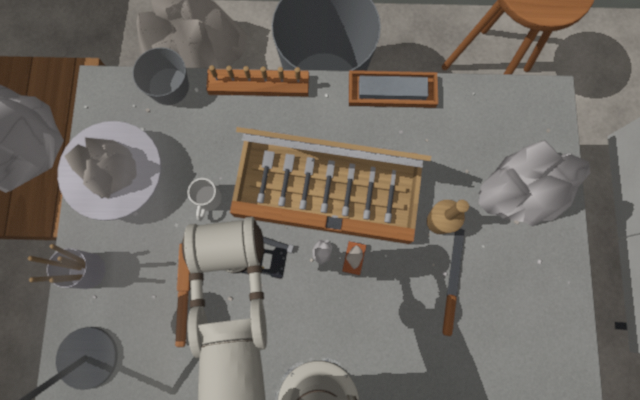

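Both pictures show the lid standing up. In the top view its edge runs from (237,131) to (428,157), the hand is clear, and the neighbouring objects look unmoved. I'll compare them with the first pictures and estimate the lid angle.

```bash
python3 - <<'E'
from fit import *
a,b=load("top0")["frame"],load("top3")["frame"]
sl=(slice(200,285),slice(210,480))
cv2.imwrite("pics/cmp.png",cv2.resize(np.vstack([a[sl],b[sl]]),None,fx=2.9,fy=2.9,interpolation=cv2.INTER_CUBIC))
for n in("top","scene"):
    c=load(n+"3")
    for ang in(1.1,1.25,1.3):
        x=.114-.2*np.cos(ang); z=.06+.2*np.sin(ang)
        print(n,ang,w2p(c,pts(p,[[x,.236],[x,-.236]],z)).round(1).tolist())
E
```

```text
top 1.1 [[234.8, 142.9], [427.6, 171.8]]
top 1.25 [[236.2, 130.6], [429.9, 159.5]]
top 1.3 [[236.7, 126.5], [430.6, 155.4]]
scene 1.1 [[401.1, 139.8], [263.1, 241.3]]
scene 1.25 [[410.0, 141.8], [271.1, 245.6]]
scene 1.3 [[413.1, 142.8], [274.0, 247.5]]
```

View pics/cmp.png

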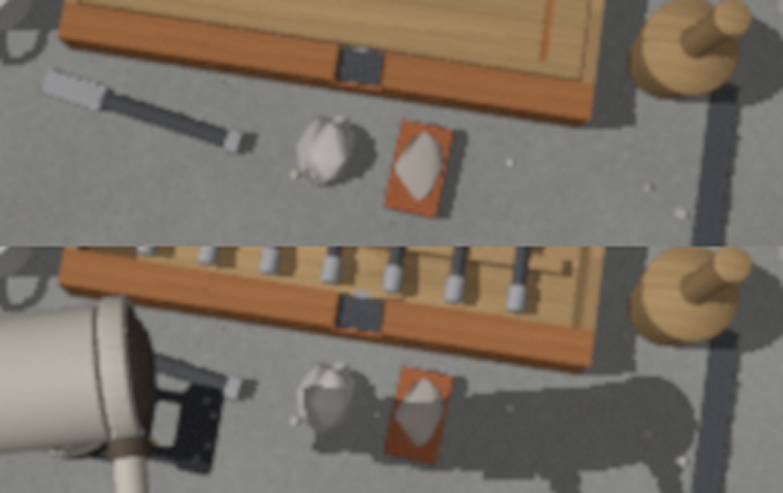

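The lid angle matches about 1.25 rad, fully open. The other objects haven't moved, the hand is clear and the force is near 0. Handing in.

```bash
python3 -c "
from station import *
print(job_done())"
```

```text
the job is handed in; nothing more can be done
None
```

The case is open and the job is handed in, at about 16 s on the robot's clock.

**What I did**
- I set the closed fingertip down on the left end stretch, about 60 mm from the end. I ran it along the edge at about 6 N until the force fell to zero and the tip sank, at world y ≈ -0.021.
- I centred the tip a little further and pressed the catch about 5 mm down at about 7 N. The lid came free, and I drew the hand back and up.

**Last checks**
- **Lid:** in both views it matches fully open, about 1.25 rad, to within 1–4 px.
- **Other objects:** the offcut, shard, mallet, rasp and the visible part of the chisel are in the same places in the before and after pictures; the mug looks unmoved. The arm hid most of the chisel and part of the dust brush in the top view.
- **Hand:** it is clear of everything, with a force reading of about 0 N.
- **Catch:** I only saw that it is free of the hand. The pictures are too coarse to measure whether the plate has sprung back.

**One disagreement:** the tip dropped into the notch about 6 mm earlier than my image estimate of the notch and an assumed 36 mm fingertip predicted. The tip met no wall where I pressed.

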